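# Seat a guitar nut and open the thin glue

## Task

Fit the nut to the guitar neck: seat the bone nut blank upright and fully down in the slot at the end of the fingerboard, centred across the neck. Then, ready for gluing, lift the loose cap off the glue bottle and stand it, open end down, in the empty cap well of the glue stand, leaving both bottles standing in their wells and everything else on the bench where it is.

Things in the scene. Friction and masses are not known exactly. Their poses are not given: they have to be found in the camera images.
- nut: Bone nut blank, a loose ivory-coloured bar 58 x 8 x 12 mm (its own x, y, z) and 18 g, lying on the bench on its long 8 mm edge, so 12 mm high. Origin: centre of its underside. x runs along its length, z up. It is the shorter and thicker of the two bone bars.
- neck: Guitar neck, dark fingerboard up, fixed in two wooden cradles. Origin: on the bench straight below the middle of the nut slot. x across the neck, y along it to the body end, z up. Headstock on the -y side, 180 mm long, up to 80 mm wide, tilted down. At the slot the neck is 52 mm wide, its underside 56 mm above the bench, free air on both sides. First cradle 80 mm, tall cam clamp 360 mm to +y.
- nut_slot (a point): Middle of the nut slot's floor, 75 mm above the bench; axes as the neck's. The slot is 10 mm wide (y from -5 to +5 mm), 52 mm long (x), open at both ends; its +y wall, the fingerboard's end, is 6 mm high, its -y wall, the headplate, 4 mm, edges chamfered about 1.3 mm. The seated nut stands 6 mm proud of the fingerboard and 3 mm over each edge of the neck.
- glue: White plastic glue bottle, 38 mm diameter, 75 g, loose in one of the two end wells of the stand (either one). Origin: centre of its underside, 8 mm above the bench; z up. A flat collar of 29 mm diameter, 78 mm above its origin, carries the cap; under the cap a thin nozzle rises 24 mm above the collar (14 mm diameter at the foot, 6 mm at the tip).
- cap: Black ribbed cap, a cylinder 26 mm diameter, 46 mm high, 12 g, standing loosely on the glue bottle's collar over the nozzle (no thread or snap). Origin: centre of its open lower end; z up. Solid for the top 18 mm, below that a hollow 28 mm deep and 19 mm wide. On the bottle its top is 132 mm above the bench. It must be raised over 24 mm to clear the nozzle.
- stand: Reddish wooden glue stand, a block 220 x 70 x 38 mm (its x, y, z), fixed on the bench. Origin: centre of its underside; x along its row of wells. Bottle wells (41 to 42 mm diameter, floor 8 mm above the bench) are at x = -75 and +75 mm, the cap well in the middle at x = 0, all at y = 0.
- cap_well (a point): Centre of the floor of the empty cap well in the middle of the stand, 22 mm above the bench; axes as the stand's. The well is a round recess of 30 mm diameter and 16 mm depth with a 2 mm chamfer; the cap stands in it with 30 mm showing.
- activator: The other white bottle, 38 mm diameter and 79 mm high with a low, wide black screw lid, loose in the other end well of the stand; leave it there. Origin: centre of its underside, z up.
- saddle: Bone saddle blank, the longer and thinner bar, 82 x 5 x 10 mm, lying on the bench nearer the robot than the nut; leave it. Origin: centre of its underside.
- mug: Green mug, 82 mm diameter, 92 mm high, on the bench; leave it. Origin: centre of its underside.
- file: File with a blue handle, 290 mm long, on the bench beyond the stand; leave it. Origin: where the blade meets the handle.
- chisel: Chisel with a dark wooden handle, 245 mm long, on the bench near the robot; leave it. Origin: where the blade meets the handle.
- finger_plane: Tiny brass finger plane, 52 x 24 mm and 30 mm high, on the bench between the nut and the stand; leave it. Origin: centre of its underside.

How it is judged:
By the outcome, as a careful person would: the job done as asked, in the order asked, and still so for the second after the job is handed in, with the robot touching nothing.
It also fails if it takes over 54 s, if anything falls off the work surface, if the arm or the gripper's body presses on something with over 40 N, if the wrist force passes 120 N, or if a joint passes its speed limit or range.

## Robot

A 6-joint arm with a two-finger parallel gripper is mounted at the origin on the work surface. World frame = base frame: x ahead of the robot, y to its left, z up, the work surface at z = 0. Lengths are in m, angles in rad, forces in N, time in s.
With the tool pointing down it reaches from about 0.275 to 0.75 m from the base axis. Payload 10.2 kg.
Tool frame: the origin (TCP) lies midway between the tips of the shut fingers; the grasp point (between the pads) lies 19 mm behind it (env.hold_point_z is the distance from the TCP to the grasp point, in m); x points along the fingers, z is the direction in which the jaws open and shut, and the axes are right-handed (so a half turn about x gives the same grasp; the last joint's range is limited). The gripper opens to 85 mm and grips with 20 to 120 N. Pads are 22 mm wide; open, the fingers measure 114 mm over their backs; the gripper's body (76 mm by 85 mm) begins 54 mm behind the grasp point. The pads swing forward as they close: fully open they stand 13 mm farther back than shut.
Start: joints at [1.044, 0.313, 1.498, -0, 1.331, -0.223], TCP at [0.157, 0.501, 0.231] pointing down, gripper open.
Joint ranges: [-2.94, 2.94], [-0.97, 2.17], [0.19, 2.56], [-1.23, 4.37], [0.02, 3.11], [-2.88, 2.88]. Speed limits (rad/s): [2.39, 2.39, 3.01, 3.14, 3.14, 3.14].

## Interface

Orientations are given as a unit quaternion [x, y, z, w].
In Python, from bench import env, kinematics, monitor, eyes, job gives the robot as it stands. The module is installed in compiled form; this text tells all that it offers. Calls block until the motion is done:
- env.reach(position, orientation): joint-space move of the TCP to a pose.
- env.movel(position, velocity=0.15, frame=None, guard=None): straight line of the TCP; frame=None keeps the orientation; velocity is the mean speed in m/s. With guard (N) it stops when the force on the tool has changed by that much, and returns True; else False.
- env.set_joints(angles): joint-space move.
- env.release() and env.close_gripper(effort=None): open the fingers fully, or close them until they stop; effort is the grip in N (None keeps the last).
- env.hold(seconds).
- kinematics.ik(position, orientation): joint angles nearest the present ones, or None.
- monitor.sense(): the state.
- eyes.grab_frame(name): name is "side" or "top" or "wrist"; returns a dict with "frame" (480x640x3 uint8, red, green, blue), "mtx" (3x3 intrinsics, pixels), "view" (4x4, takes a point from world to camera coordinates). Camera axes: x right, y down, z forward; pixel columns grow to the right and rows downward; lengths in m; the calibration is good to about 2 mm. A picture is of the moment at which its call begins. There is no depth.
A pose or a line that the arm cannot do raises env.MotionError and nothing moves.
- job.hand_in(): hands the job in, once; it reports no verdict.
The state is a dict: "clock": time; "joints": joint angles; "qvel": joint speeds; "joint_efforts": joint torques, N m; "position": TCP position; "ee_rot": TCP orientation; "contact_force": force on the tool from outside, world axes, zero at the start; "ft_torque": the same for the moment, N m; "finger_gap": opening from 0.0 (shut) to 1.0 (fully open).
Only numpy, scipy, OpenCV 4.12 (cv2) and the standard library are available. Lean on these libraries where they do the work, as an engineer would, in place of code of your own. Each camera call takes 0.05 s, during which the arm holds its last target. There are 200 camera calls.

## Working session

There is one attempt and no reset: what is moved stays moved. The work goes in short steps, each a Python script; the robot and the scene stay as the last script left them, time stands still between calls to the robot, and variables do not carry over. Pictures are saved under pics/ and viewed, on a budget of 10 in all, crops included, one or two more only if the job needs it, and the job is handed in when it is done.

```bash
mkdir -p pics; cat > h.py <<'E'
import numpy as np, cv2
from bench import env, kinematics, monitor, eyes, job
def snap(cam,name=None):
    f=eyes.grab_frame(cam)
    if name:
        cv2.imwrite(f'pics/{name}.png',f['frame'][:,:,::-1]); np.savez(f'pics/{name}.npz',mtx=f['mtx'],view=f['view'])
    return f
def load(name):
    d=np.load(f'pics/{name}.npz'); return d
def ray(d,px):
    V=np.array(d['view']);R=V[:3,:3];t=V[:3,3]
    r=R.T@np.linalg.inv(d['mtx'])@np.array([px[0],px[1],1.]); return -R.T@t, r/np.linalg.norm(r)
def onz(d,px,z):
    o,r=ray(d,px); return o+r*(z-o[2])/r[2]
def tri(*obs):
    A=np.zeros((3,3));b=np.zeros(3);L=[]
    for d,px in obs:
        o,r=ray(d,px);P=np.eye(3)-np.outer(r,r);A+=P;b+=P@o;L.append((o,P))
    x=np.linalg.solve(A,b); return x,[float(np.linalg.norm(P@(x-o))) for o,P in L]
def proj(d,p):
    V=np.array(d['view']);c=V[:3,:3]@np.asarray(p)+V[:3,3];u=np.array(d['mtx'])@c;return u[:2]/u[2]
E
python3 - <<'E'
from h import *
for c in ('side','top','wrist'):
    f=snap(c,c+'0'); print(c,np.round(f['mtx'],1).tolist(),np.round(np.linalg.inv(f['view'])[:3],3).tolist())
s=monitor.sense();print({k:np.round(v,3).tolist() for k,v in s.items()}, env.hold_point_z)
E
```

```text
side [[463.4, 0.0, 315.9], [0.0, 463.4, 240.1], [0.0, 0.0, 1.0]] [[0.758, -0.397, 0.517, -0.031], [-0.652, -0.437, 0.62, -0.591], [-0.02, -0.807, -0.59, 0.682]]
top [[459.5, 0.0, 320.9], [0.0, 459.5, 233.9], [0.0, 0.0, 1.0]] [[0.015, -0.996, 0.085, 0.417], [-1.0, -0.017, -0.014, 0.054], [0.015, -0.085, -0.996, 1.202]]
wrist [[428.2, 0.0, 318.9], [0.0, 428.2, 234.5], [0.0, 0.0, 1.0]] [[0.3, 0.907, 0.297, 0.08], [0.954, -0.285, -0.093, 0.524], [0.001, 0.311, -0.95, 0.373]]
{'clock': 0.15, 'joints': [1.044, 0.313, 1.498, -0.0, 1.331, -0.223], 'qvel': [0.002, -0.002, -0.002, -0.001, 0.002, 0.001], 'joint_efforts': [0.002, -41.237, -25.98, -0.0, 0.003, 0.0], 'position': [0.157, 0.501, 0.231], 'ee_rot': [-0.419, 0.57, 0.418, 0.57], 'contact_force': [0.799, -0.22, 0.473], 'ft_torque': [0.013, 0.055, 0.016], 'finger_gap': 1.001} 0.0187
```

View pics/top0.png

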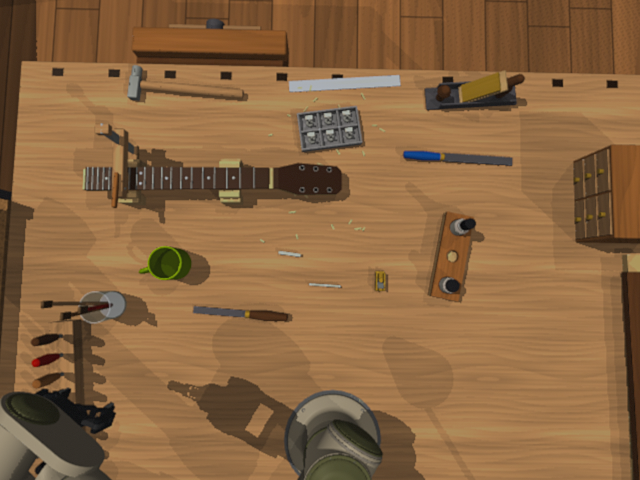

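View pics/side0.png

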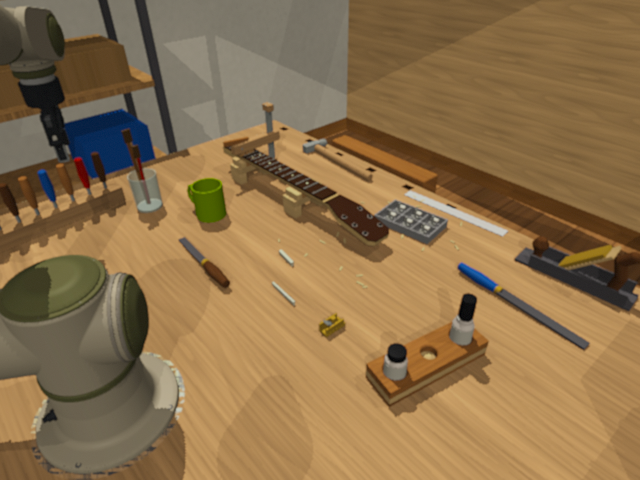

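View pics/wrist0.png

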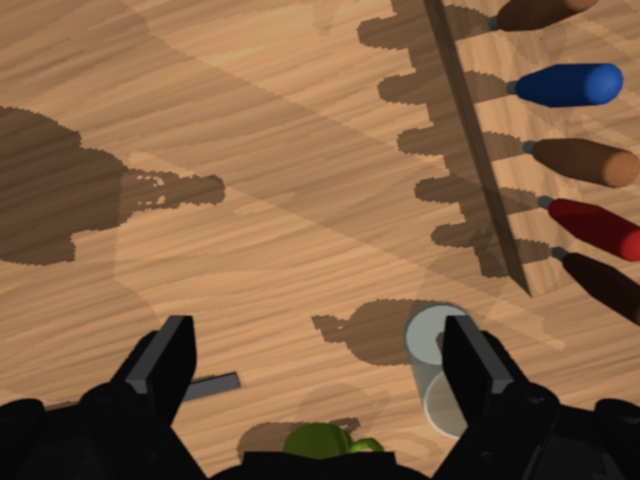

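The top picture shows the nut at about (290,254), the saddle at (324,285) and the slot at (271,178). The stand is centred on (453,257), with the capped glue bottle in the far well (464,226) and the activator in the near well (450,285). The side picture agrees: cap at (467,307), cap well at (429,354). The wrist picture shows only the tool rack so far. Next I'll get coarse positions and plan the wrist views.

```bash
cat >> h.py <<'E'
from scipy.spatial.transform import Rotation as Ro
def q(a):
    z=np.array([np.cos(a),np.sin(a),0]);x=np.array([0,0,-1.]);return Ro.from_matrix(np.c_[x,np.cross(z,x),z]).as_quat()
E
python3 - <<'E'
from h import *
t=load('top0');s=load('side0');w=load('wrist0')
C={'nut':((290,254),(287,257)),'slot':((271,178),(331,196)),'well':((453,257),(429,354)),'capT':((467,224),(468,299))}
P={}
for k,(a,b) in C.items():
    P[k],r=tri((t,a),(s,b));print(k,P[k].round(3),np.round(r,4))
print('nut ends',[onz(t,p,.012).round(3) for p in((279,252),(301,256))],'neck',onz(t,(140,178),.08).round(3))
st=monitor.sense();T=np.eye(4);T[:3,:3]=Ro.from_quat(st['ee_rot']).as_matrix();T[:3,3]=st['position']
E=w['view']@T   # tool->cam
np.save('E.npy',E);z=T[:3,2];print('a now',np.degrees(np.arctan2(z[1],z[0])),np.linalg.inv(E).round(3).tolist())
for p in((.42,.2,.3),(.42,.04,.3),(.42,-.2,.3),(.46,-.3,.3)):
  for a in(90,-90):
    T=np.eye(4);T[:3,:3]=Ro.from_quat(q(np.radians(a))).as_matrix();T[:3,3]=p
    d=dict(mtx=w['mtx'],view=E@np.linalg.inv(T));j=kinematics.ik(p,q(np.radians(a)))
    print(p,a,None if j is None else np.round(j,2),{k:proj(d,v).round().tolist() for k,v in P.items()})
E
```

```text
nut [0.467 0.116 0.005] [0.0011 0.0011]
slot [0.651 0.163 0.077] [0.0006 0.0006]
well [ 0.464 -0.301  0.033] [0.0003 0.0003]
capT [ 0.54  -0.309  0.122] [0.0017 0.0017]
nut ends [array([0.47 , 0.145, 0.012]), array([0.461, 0.088, 0.012])] neck [0.644 0.485 0.08 ]
a now 72.59616806804054 [[-0.001, -0.311, 0.95, -0.142], [-0.001, -0.95, -0.311, 0.08], [1.0, -0.002, 0.001, -0.001], [0.0, 0.0, 0.0, 1.0]]
(0.42, 0.2, 0.3) 90 [ 0.19  0.14  1.54 -0.    1.46 -1.38] {'nut': [241.0, 220.0], 'slot': [285.0, 410.0], 'well': [-182.0, 226.0], 'capT': [-276.0, 342.0]}
(0.42, 0.2, 0.3) -90 [ 0.19  0.14  1.54 -0.    1.46  1.76] {'nut': [404.0, 130.0], 'slot': [372.0, -132.0], 'well': [855.0, 135.0], 'capT': [1067.0, 32.0]}
(0.42, 0.04, 0.3) 90 [-0.18  0.03  1.65 -0.    1.46 -1.76] {'nut': [391.0, 220.0], 'slot': [439.0, 410.0], 'well': [-22.0, 226.0], 'capT': [-89.0, 342.0]}
(0.42, 0.04, 0.3) -90 [-0.18  0.03  1.65 -0.    1.46  1.39] {'nut': [243.0, 130.0], 'slot': [144.0, -132.0], 'well': [684.0, 135.0], 'capT': [833.0, 32.0]}
(0.42, -0.2, 0.3) 90 [-0.7   0.14  1.54 -0.    1.46 -2.27] {'nut': [617.0, 220.0], 'slot': [670.0, 410.0], 'well': [218.0, 225.0], 'capT': [192.0, 341.0]}
(0.42, -0.2, 0.3) -90 [-0.7   0.14  1.54 -0.    1.46  0.87] {'nut': [2.0, 130.0], 'slot': [-199.0, -131.0], 'well': [428.0, 135.0], 'capT': [480.0, 33.0]}
(0.46, -0.3, 0.3) 90 [-0.79  0.33  1.3  -0.    1.51 -2.36] {'nut': [722.0, 182.0], 'slot': [779.0, 377.0], 'well': [319.0, 186.0], 'capT': [309.0, 299.0]}
(0.46, -0.3, 0.3) -90 [-0.79  0.33  1.3  -0.    1.51  0.78] {'nut': [-87.0, 170.0], 'slot': [-316.0, -65.0], 'well': [321.0, 178.0], 'capT': [333.0, 95.0]}
```

```bash
cat >> h.py <<'E'
def mont(name,tiles,w,h,k,cols=2):
    out=[];info=[]
    for n,c in tiles:
        im=cv2.imread(f'pics/{n}.png');u=int(np.clip(c[0]-w//2,0,640-w));v=int(np.clip(c[1]-h//2,0,480-h))
        t=cv2.resize(im[v:v+h,u:u+w],None,fx=k,fy=k,interpolation=cv2.INTER_CUBIC)
        for g in range(0,w,20): cv2.putText(t,str(u+g),(g*k,9),0,.33,(0,0,255),1); cv2.line(t,(g*k,10),(g*k,14),(0,0,255),1)
        for g in range(20,h,20): cv2.putText(t,str(v+g),(0,g*k+4),0,.33,(0,0,255),1);cv2.line(t,(24,g*k),(28,g*k),(0,0,255),1)
        cv2.rectangle(t,(0,0),(w*k-1,h*k-1),(0,0,0),1);out.append(t)
    cv2.imwrite(f'pics/{name}.png',np.vstack([np.hstack(out[i:i+cols]) for i in range(0,len(out),cols)]))
E
python3 - <<'E'
from h import *
print(monitor.sense()['clock'])
a=np.radians(90)
for n,p in (('v3',(.46,-.24,.3)),('v4',(.46,-.36,.3)),('v2',(.47,.08,.3)),('v1',(.47,.22,.3))):
    if n=='v1' : pass
order=[('v1',(.47,.22,.3)),('v2',(.47,.08,.3)),('v3',(.46,-.23,.3)),('v4',(.46,-.37,.3))]
for i,(n,p) in enumerate(order):
    if i==0: env.reach(p,q(a))
    else: env.movel(p,velocity=.35)
    env.hold(.15); snap('wrist',n); s=monitor.sense(); print(n,s['clock'],np.round(s['position'],4))
nut=[.467,.116,.012];slot=[.651,.163,.079];w=[.464,-.301,.038];cap=[.54,-.309,.132]
mont('m1',[(n,proj(load(n),p)) for p in(nut,slot) for n in('v1','v2')],100,75,4)
mont('m2',[(n,proj(load(n),p)) for p in(w,cap) for n in('v3','v4')],100,75,4)
E
```

```text
0.15
v1 1.9167 [0.4697 0.2206 0.2999]
v2 2.6667 [0.4699 0.0811 0.3   ]
v3 3.9 [ 0.4603 -0.2287  0.3003]
v4 4.65 [ 0.4604 -0.3689  0.3006]
```

View pics/m1.png

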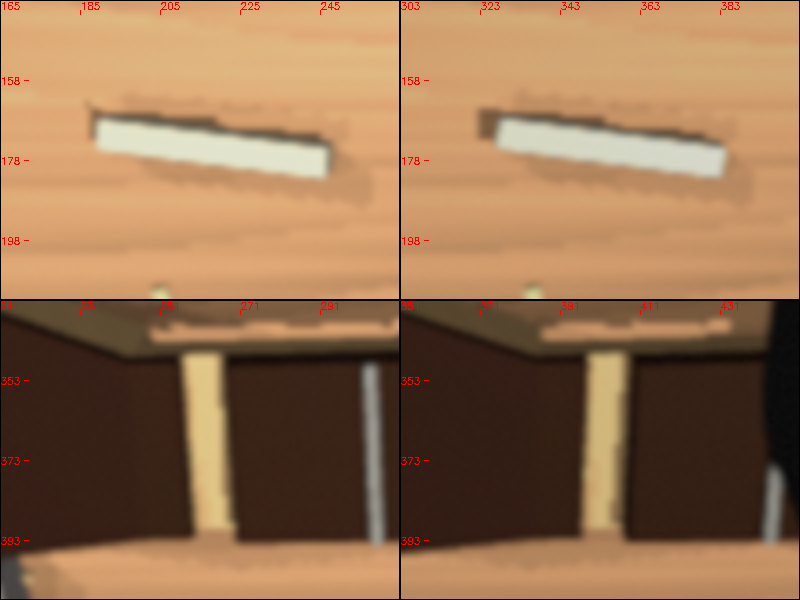

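View pics/m2.png

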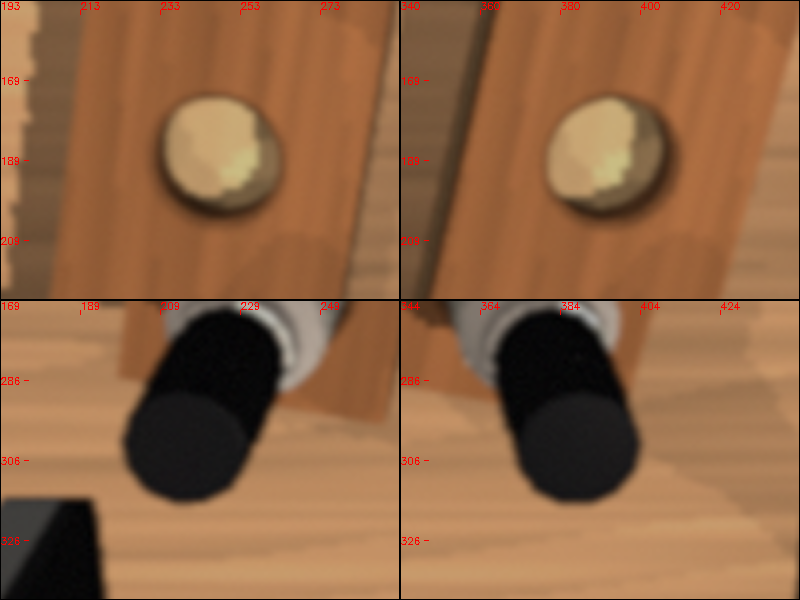

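Nut top face: corners near (189,168)–(247,182) in v1 and (327,168)–(384,182) in v2. The slot is the light strip from about (261,346) to (264,392) in v1 and (402,346) to (402,391) in v2. The cap well is centred near (247.8,188.3) in v3 and (392.3,188.3) in v4. The cap top is near (215.5,302.8) in v3 and (388.5,302.8) in v4.

```bash
python3 - <<'E'
from h import *
def rect(n,x0,x1,y0,y1):
    im=cv2.imread(f'pics/{n}.png')[y0:y1,x0:x1].astype(int)
    m=((im[:,:,0]>150)).astype(np.uint8)
    nn,l,st,ce=cv2.connectedComponentsWithStats(m);k=1+np.argmax(st[1:,4]);ys,xs=np.where(l==k)
    p=np.c_[xs,ys].astype(float);c=p.mean(0);e,v=np.linalg.eigh(np.cov(p.T));d=v[:,1]*np.sign(v[0,1]);L=np.sqrt(12*e)
    c=c+[x0,y0]; return c,c-d*L[1]/2,c+d*L[1]/2,L,st[k,4]
a=rect('v1',175,265,155,195);b=rect('v2',313,400,155,195);d1,d2=load('v1'),load('v2')
print('nut px',a[3],a[4],b[3],b[4]);print([tri((d1,a[i]),(d2,b[i])) for i in range(3)])
print('z12',[onz(d,r[0],.012).round(4) for d,r in((d1,a),(d2,b))])
e0,e1=onz(d1,a[1],.012),onz(d1,a[2],.012);f0,f1=onz(d2,b[1],.012),onz(d2,b[2],.012)
for u,v in((e0,e1),(f0,f1)): print('len',np.linalg.norm(v-u),'yaw',np.degrees(np.arctan2(*(v-u)[1::-1])))
# slot: per-row light/dark edges
for n,u0,u1,d in(('v1',250,280,d1),('v2',388,418,d2)):
    g=cv2.GaussianBlur(cv2.imread(f'pics/{n}.png'),(3,3),0).astype(float).mean(2)
    for r in (352,360,370,380,388):
        row=g[r,u0:u1];t=85;i=np.where(row>t)[0];l,h=i[0],i[-1]
        L=u0+l-(row[l]-t)/(row[l]-row[l-1]);H=u0+h+(row[h]-t)/(row[h]-row[h+1])
        print(n,r,round(L,2),round(H,2),'L@.075',onz(d,(L,r),.075).round(4)[:2],'@.079',onz(d,(L,r),.079).round(4)[1],'H@.075',onz(d,(H,r),.075).round(4)[:2],'@.081',onz(d,(H,r),.081).round(4)[1])
    for c in (-3,0,3):
        cu=(263 if n=='v1' else 402.5)+c; col=g[335:405,int(cu)]; print('col',int(cu),col.astype(int).tolist())
for k,o in dict(well=((247.75,188.25),(392.25,188.25)),cap=((215.5,302.75),(388.5,302.75))).items(): 
    print(k,tri((load('v3'),o[0]),(load('v4'),o[1])), [onz(load(n),p,.038 if k=='well' else .132).round(4) for n,p in zip(('v3','v4'),o)])
E
```

```text
nut px [ 7.46512158 58.2796464 ] 435 [ 7.3431074  56.48988564] 416
[(array([0.46665485, 0.11739982, 0.01120864]), [7.629827571178961e-05, 7.629827571171296e-05]), (array([0.46267426, 0.08897158, 0.01273929]), [0.00011705866677210056, 0.00011705866677213385]), (array([0.47068677, 0.14619235, 0.0096566 ]), [3.4984191454521876e-05, 3.498419145450288e-05])]
z12 [array([0.4664, 0.1176, 0.012 ]), array([0.4666, 0.1173, 0.012 ])]
len 0.058325540413450644 yaw 82.58658691475016
len 0.057320434627622104 yaw 82.62229449265841
v1 352 256.04 266.49 L@.075 [0.6318 0.1578] @.079 0.1585 H@.075 [0.6318 0.1681] @.081 0.169
v1 360 256.7 267.17 L@.075 [0.641 0.158] @.079 0.1587 H@.075 [0.641  0.1685] @.081 0.1693
v1 370 257.36 267.57 L@.075 [0.6527 0.1582] @.079 0.1588 H@.075 [0.6527 0.1684] @.081 0.1693
v1 380 258.1 268.06 L@.075 [0.6646 0.1584] @.079 0.159 H@.075 [0.6646 0.1685] @.081 0.1693
v1 388 258.81 269.22 L@.075 [0.6743 0.1587] @.079 0.1593 H@.075 [0.6743 0.1693] @.081 0.1701
col 260 [90, 84, 80, 85, 106, 132, 144, 131, 101, 79, 89, 126, 163, 182, 186, 185, 185, 185, 184, 183, 183, 182, 182, 18
[... 2103 characters left out ...]
2]
col 405 [86, 88, 90, 96, 111, 130, 133, 116, 87, 73, 86, 118, 144, 156, 159, 159, 159, 159, 158, 157, 152, 144, 139, 138, 138, 138, 138, 137, 137, 137, 137, 136, 134, 127, 119, 113, 110, 109, 109, 108, 108, 108, 107, 106, 106, 106, 105, 102, 97, 94, 92, 90, 91, 100, 109, 111, 112, 116, 123, 129, 132, 134, 137, 141, 145, 149, 151, 149, 146, 141]
well (array([ 0.46668844, -0.29819642,  0.03324411]), [2.7738096550669673e-06, 2.7738096550768293e-06]) [array([ 0.4657, -0.2974,  0.038 ]), array([ 0.4657, -0.299 ,  0.038 ])]
cap (array([ 0.54066612, -0.31304726,  0.12954086]), [4.455188609266051e-05, 4.455188609266992e-05]) [array([ 0.5393, -0.3124,  0.132 ]), array([ 0.5394, -0.3135,  0.132 ])]
```

Both wrist views agree to about 1 mm: nut (0.4665, 0.1175) at 82.6°, slot (0.651, 0.163) at 1.4°, well (0.466, -0.298), cap (0.540, -0.313). Next I'll grip the nut by its ends, carry it over the slot, and look.

```bash
python3 - <<'E'
from h import *
def P(t):
    s=monitor.sense();print(t,round(s['clock'],2),np.round(s['position'],4),'F',np.round(s['contact_force'],1),'gap',round(float(s['finger_gap']),3));return s
a=np.radians(82.6);n=(.4665,.1175)
env.reach((*n,.09),q(a));P('above')
print('guard',env.movel((*n,-.002),velocity=.08,guard=10));P('down')
env.close_gripper(40);P('closed')
env.movel((*n,.06),velocity=.12);s=P('lift')
if s['finger_gap']>.5:
    env.movel((*n,.15),velocity=.25)
    b=np.radians(1.4);env.reach((.651,.1633,.15),q(b));env.movel((.651,.1633,.096),velocity=.12);env.hold(.1)
    P('hover');snap('wrist','hov');snap('side','hovs')
    im=cv2.imread('pics/hov.png')[180:480,160:560];im2=cv2.imread('pics/hovs.png')[120:270,230:430]
    cv2.imwrite('pics/hm.png',cv2.resize(im,(800,600),interpolation=3))
E
```

```text
above 6.57 [0.4671 0.1169 0.0903] F [-0.4 -0.6  0.2] gap 1.006
guard False
down 7.87 [ 0.4668  0.1175 -0.0016] F [ 0.2 -1.2 -0.5] gap 0.997
closed 8.27 [ 0.4667  0.1175 -0.0013] F [-1.9  0.7  6.8] gap 0.66
lift 8.93 [0.4661 0.1175 0.0595] F [ 0.2 -0.1 -0.9] gap 0.654
hover 11.47 [0.6516 0.1633 0.0973] F [ 0.4 -1.  -0. ] gap 0.657
```

View pics/hm.png

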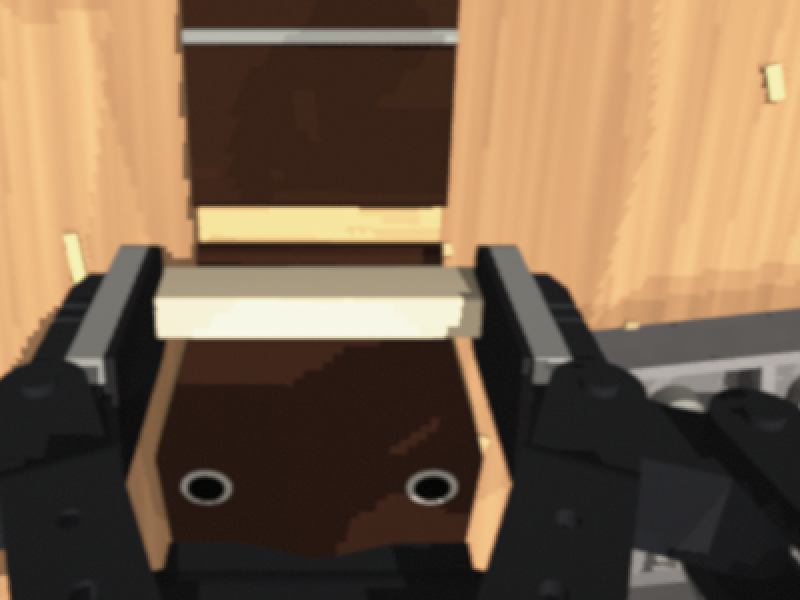

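The hover picture shows the nut gripped level and square. Its +y lower edge is at about (320,312.5) in full-frame pixels and its top face spans rows 328–349. The slot floor strip spans rows 283.5–301 and columns 258–381. I'll compare nut and slot in this same image to cancel the calibration bias.

```bash
python3 - <<'E'
from h import *
d=load('hov');g=lambda x,y:(160+x/2-.25,180+y/2-.25)
zb=.0973+.0013
for n,p,z in [('nut+y bot L',(165,266),zb),('nut+y bot R',(478,268),zb),('nut+y top L',(156,296),zb+.012),('nut+y top R',(480,297),zb+.012),('nut-y top L',(157,337),zb+.012),('nut-y top R',(481,337),zb+.012),
 ('fb edge .081',(320,207),.081),('fb edge .0797',(320,207),.0797),('floor -y',(320,243),.075),('hp top',(320,247),.079),('floor L',(198,242),.075),('floor R',(441,242),.075),('fbL',(193,206),.081),('fbR',(447,206),.081)]:
    print(n,onz(d,g(*p),z).round(4))
g=cv2.imread('pics/hov.png').mean(2);print(g[275:360,318].astype(int).tolist())
E
```

```text
nut+y bot L [0.6224 0.1654 0.0986]
nut+y bot R [0.6799 0.1662 0.0986]
nut+y top L [0.6229 0.1662 0.1106]
nut+y top R [0.678  0.1672 0.1106]
nut-y top L [0.6228 0.1581 0.1106]
nut-y top R [0.6789 0.1594 0.1106]
fb edge .081 [0.6508 0.1698 0.081 ]
fb edge .0797 [0.6509 0.1692 0.0797]
floor -y [0.6511 0.1587 0.075 ]
hp top [0.6511 0.1598 0.079 ]
floor L [0.6252 0.1584 0.075 ]
floor R [0.6769 0.1595 0.075 ]
fbL [0.6252 0.1695 0.081 ]
fbR [0.6765 0.1706 0.081 ]
[38, 40, 42, 42, 42, 41, 35, 57, 131, 196, 212, 212, 212, 212, 212, 211, 212, 211, 212, 211, 212, 211, 210, 207, 193, 153, 88, 38, 29, 36, 37, 40, 43, 45, 46, 46, 45, 65, 105, 137, 148, 148, 148, 148, 149, 150, 150, 150, 151, 151, 151, 150, 155, 181, 216, 232, 238, 241, 241, 241, 241, 241, 241, 241, 242, 241, 241, 242, 241, 241, 242, 242, 239, 214, 135, 61, 41, 42, 43, 44, 43, 44, 43, 43, 43]
```

```bash
python3 - <<'E'
from h import *
def P(t):
    s=monitor.sense();print(t,round(s['clock'],2),np.round(s['position'],4),'F',np.round(s['contact_force'],1),'gap',round(float(s['finger_gap']),3));return s
X=(.651,.1645)
env.movel((*X,.085),velocity=.06);P('pre')
print('guard',env.movel((*X,.0715),velocity=.025,guard=15));env.hold(.1);s=P('down')
snap('wrist','seat');snap('side','seats')
a=cv2.resize(cv2.imread('pics/seat.png')[240:390,200:440],(800,500),interpolation=3)
cv2.imwrite('pics/sm.png',a)
E
```

```text
pre 11.91 [0.6507 0.1645 0.0843] F [-1.2  0.6 -0.5] gap 0.657
guard True
down 12.49 [0.651  0.1645 0.0738] F [-1.7 -0.4  5.8] gap 0.656
```

View pics/sm.png

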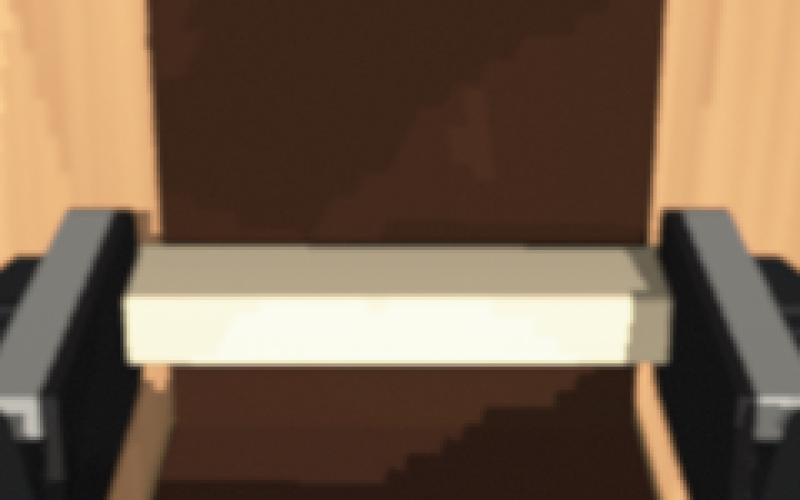

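The nut is down. TCP z is 0.0738, which puts its underside at about 0.075, and it sits against the fingerboard end, overhanging both edges. I'll release it and fetch the cap.

```bash
python3 - <<'E'
from h import *
def P(t):
    s=monitor.sense();print(t,round(s['clock'],2),np.round(s['position'],4),'F',np.round(s['contact_force'],1),'gap',round(float(s['finger_gap']),3));return s
env.release();env.hold(.1);P('rel')
env.movel((.651,.1645,.16),velocity=.12);env.hold(.1);P('up');snap('wrist','nutdone')
a=np.radians(78.7);c=(.540,-.313);w=(.4662,-.2982)
env.reach((*c,.18),q(a));P('above cap')
print('guard',env.movel((*c,.110),velocity=.1,guard=8));P('at cap')
env.close_gripper(30);s=P('closed')
if .2<s['finger_gap']<.45:
    env.movel((*c,.165),velocity=.08);s=P('lift')
    env.movel((*w,.165),velocity=.15);env.movel((*w,.076),velocity=.12);env.hold(.1);s=P('hover')
snap('wrist','cap')
A=cv2.resize(cv2.imread('pics/nutdone.png')[200:480,120:560][:, :],(400,255),interpolation=3)
B=cv2.resize(cv2.imread('pics/cap.png')[240:480,200:440],(600,600),interpolation=3)
o=np.zeros((600,800,3),np.uint8);o[:,:600]=B;o[:127,600:]=cv2.resize(A,(200,127));
N=cv2.imread('pics/nutdone.png');p=proj(load('nutdone'),(.651,.1636,.087)).astype(int);print(p)
t=N[p[1]-50:p[1]+50,p[0]-50:p[0]+50];o[200:400,600:]=cv2.resize(t,(200,200),interpolation=3);cv2.imwrite('pics/cm.png',o)
E
```

```text
rel 13.1 [0.6507 0.1645 0.073 ] F [-0.4 -0.9  0.2] gap 0.999
up 14.07 [0.6506 0.1645 0.1589] F [ 0.2 -0.4 -0.3] gap 0.994
above cap 15.97 [ 0.5403 -0.3125  0.1799] F [ 0.  -0.   0.3] gap 0.999
guard False
at cap 16.82 [ 0.5403 -0.3132  0.1107] F [-0.3 -1.1 -0.6] gap 1.003
closed 17.4 [ 0.5401 -0.3131  0.1103] F [-0.4  0.5  1.8] gap 0.288
lift 18.24 [ 0.5398 -0.3128  0.1644] F [-0.3  0.5 -0.2] gap 0.291
hover 19.88 [ 0.4666 -0.2985  0.0768] F [-0.3  0.6  0.2] gap 0.295
[321 252]
```

View pics/cm.png

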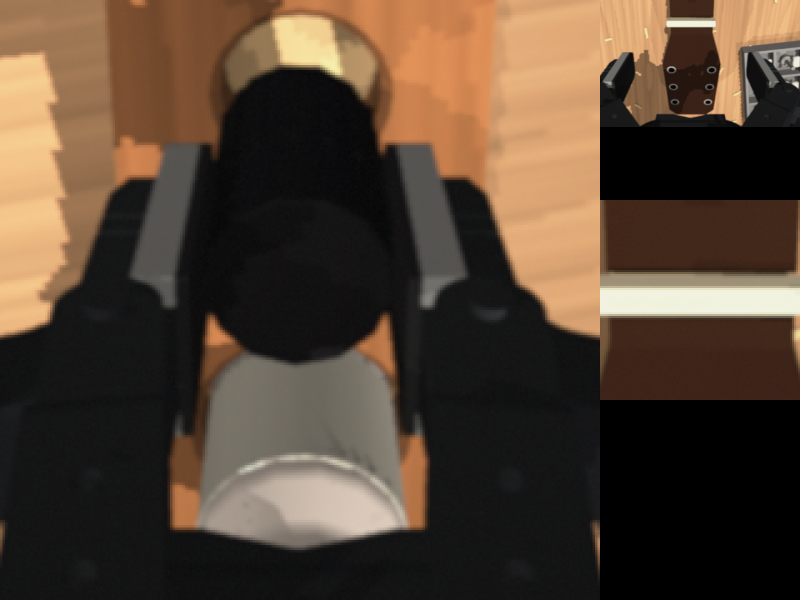

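```bash
python3 - <<'E'
from h import *
d=load('cap');a=np.radians(78.7);ty=np.array([-np.sin(a),np.cos(a)])
g=lambda x,y:(200+x/2.5-.3,240+y/2.5-.3)
c=onz(d,g(300,67),.0525)[:2]-.013*ty;print('cap c bottom',c.round(4))
t=onz(d,g(300,361),.0985)[:2]+.013*ty;print('cap c top',t.round(4))
for y,z,r in((12,.038,.017),(17,.036,.015)):
    print('well',(onz(d,g(300,y),z)[:2]-r*ty).round(4))
for x0,x1,y,z in((217,385,110,.0525),(213,390,85,.038)): print(z,[onz(d,g(x,y),z)[:2].round(4) for x in(x0,x1)])
G=cv2.imread('pics/cap.png').mean(2);print(G[238:275,320].astype(int).tolist())
E
```

```text
cap c bottom [ 0.4676 -0.2995]
cap c top [ 0.465  -0.2991]
well [ 0.467  -0.2993]
well [ 0.4666 -0.2992]
0.0525 [array([ 0.4598, -0.3123]), array([ 0.4654, -0.2843])]
0.038 [array([ 0.4611, -0.3144]), array([ 0.4675, -0.2826])]
[132, 132, 132, 132, 129, 114, 102, 123, 169, 193, 198, 198, 199, 198, 201, 205, 209, 210, 210, 210, 210, 210, 210, 210, 210, 210, 210, 191, 123, 44, 11, 11, 12, 12, 11, 13, 10]
```

The cap is held upright and lines up with the well to within about 0.7 mm, measured in the same image. The right-hand tile shows the nut still seated. I'll lower the cap now.

```bash
python3 - <<'E'
from h import *
def P(t):
    s=monitor.sense();print(t,round(s['clock'],2),np.round(s['position'],4),'F',np.round(s['contact_force'],1),'gap',round(float(s['finger_gap']),3));return s
w=(.4662,-.2982)
print('guard',env.movel((*w,.0445),velocity=.03,guard=6));s=P('down')
if s['position'][2]<.049:
    env.release();env.hold(.1);P('rel')
    env.movel((*w,.16),velocity=.12);env.movel((.38,-.24,.3),velocity=.25);env.hold(.3);P('away')
    snap('wrist','end1');snap('side','end2');snap('top','end3')
    A=cv2.resize(cv2.imread('pics/end1.png'),(400,300));S=cv2.imread('pics/end2.png')
    B=cv2.resize(S[280:400,360:520],(400,300),interpolation=3);C=cv2.resize(S[160:250,280:400],(400,300),interpolation=3)
    T=cv2.resize(cv2.imread('pics/end3.png')[140:320,240:480],(400,300),interpolation=3)
    cv2.imwrite('pics/em.png',np.vstack([np.hstack([A,B]),np.hstack([C,T])]))
E
```

```text
guard True
down 20.86 [ 0.4661 -0.2981  0.0462] F [-1.4  1.8  5.9] gap 0.294
rel 21.57 [ 0.4658 -0.2978  0.0456] F [-0.1  0.7  0.1] gap 1.001
away 23.82 [ 0.3801 -0.2401  0.2993] F [ 0.  -0.1 -0.8] gap 1.006
```

View pics/em.png

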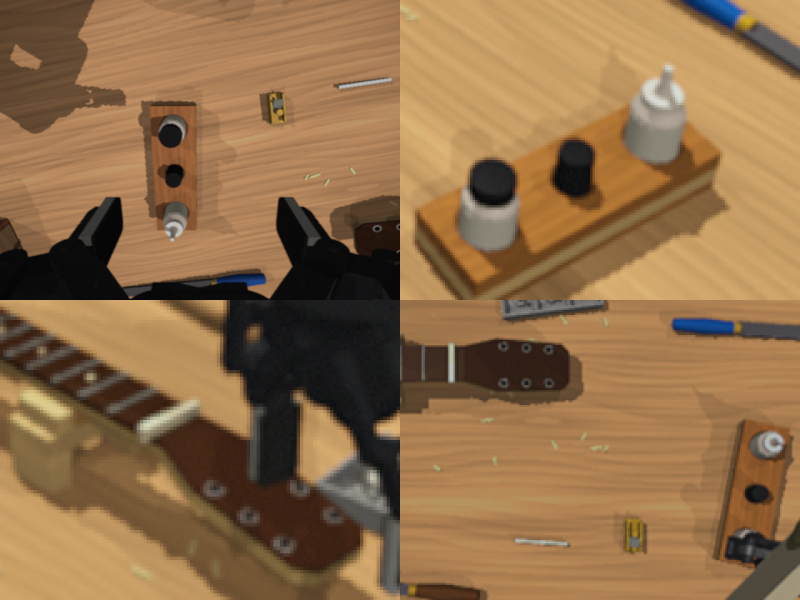

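The final montage shows the cap upright in the middle well, both bottles standing, the nut in its slot, and the saddle and finger plane undisturbed. One last numeric check on the nut's centring, then I'll hand in.

```bash
python3 - <<'E'
from h import *
d=load('nutdone');im=cv2.imread('pics/nutdone.png').astype(int)
m=(im[:,:,0]>185).astype(np.uint8);m[:200]=0;m[300:]=0;m[:,:250]=0;m[:,400:]=0
n,l,st,ce=cv2.connectedComponentsWithStats(m);k=1+np.argmax(st[1:,4]);x,y,w,h,_=st[k];cy=ce[k][1]
print('nut top centre',onz(d,ce[k],.087).round(4),'ends',[onz(d,(u,cy),.087)[0].round(4) for u in(x-.5,x+w-.5)])
G=im.mean(2);r=int(y)-14;print('fb row',r,G[r,x-8:x+14].astype(int).tolist(),G[r,x+w-14:x+w+8].astype(int).tolist(),x,w)
for u in (x,x+w): print([ (v,onz(d,(v-.5,r),.081)[0].round(4)) for v in range(u-5,u+6,1)])
job.hand_in();print(monitor.sense()['clock'])
E
```

```text
nut top centre [0.6501 0.1637 0.087 ] ends [np.float64(0.6216), np.float64(0.6786)]
fb row 232 [166, 165, 165, 164, 161, 159, 149, 125, 98, 89, 90, 92, 92, 89, 77, 59, 46, 43, 43, 42, 42, 42] [42, 42, 44, 45, 43, 43, 42, 44, 52, 89, 130, 152, 157, 156, 157, 160, 162, 165, 167, 168, 168, 165] 267 107
[(262, np.float64(0.6184)), (263, np.float64(0.6189)), (264, np.float64(0.6194)), (265, np.float64(0.62)), (266, np.float64(0.6205)), (267, np.float64(0.6211)), (268, np.float64(0.6216)), (269, np.float64(0.6221)), (270, np.float64(0.6227)), (271, np.float64(0.6232)), (272, np.float64(0.6238))]
[(369, np.float64(0.6761)), (370, np.float64(0.6766)), (371, np.float64(0.6771)), (372, np.float64(0.6777)), (373, np.float64(0.6782)), (374, np.float64(0.6788)), (375, np.float64(0.6793)), (376, np.float64(0.6798)), (377, np.float64(0.6804)), (378, np.float64(0.6809)), (379, np.float64(0.6815))]
the job is handed in; nothing more can be done
the job is handed in; nothing more can be done
```

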